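Clock the drinks tap's spout and set the jigger under it

ROBOT

A 7-joint arm with a two-finger parallel gripper is mounted at the origin on a cart in front of the work surface, level with it; the furniture and walls round the work are solid. World frame = base frame: x ahead of the robot, y to its left, z up, the work surface at z = 0. Lengths are in m, angles in rad, forces in N, time in s.
With the tool pointing down it reaches from about 0.425 to 0.875 m from the base axis. Payload 4.7 kg.
Tool frame: the origin (TCP) lies midway between the tips of the shut fingers; the grasp point (between the pads) lies 19 mm behind it; z points along the fingers, y is the line along which they close (so a half turn about z gives the same grasp; the last joint's range is limited). The gripper opens to 87 mm and grips with 3 to 60 N. Pads are 19 mm wide; open, the fingers measure 117 mm over their backs; the gripper's body (75 mm by 190 mm) begins 51 mm behind the grasp point.
Start: joints at [1.153, 0.321, -0.07, 1.45, 0.023, 1.371, -0.057], TCP at [0.272, -0.59, 0.223] pointing down, gripper open.
Joint ranges: [-2.86, 2.86], [-0.3, 2.09], [-1.38, 1.24], [0.06, 2.45], [-1.56, 4.7], [0.09, 2.05], [-2.69, 2.69]. Speed limits (rad/s): [2.57, 2.57, 3.14, 3.14, 3.14, 3.14, 3.14].

INTERFACE

Orientations are given as a unit quaternion [x, y, z, w].
In Python, from station import bot gives the robot as it stands.
- The arm moves only by the tool jog_arm, never from a script. Its argument "plan" is a list of rows, each a list of 3 entries, a list of its own where there are three numbers: the shift along the tool's x, y, z scaled (see below), then the turn, a rotation vector about the tool's x, y, z scaled (see below), then the gripper command: -1 is fully open, 1 is shut, values between are in proportion. In form: [[[x, y, z], [ax, ay, az], grip], ...]. A call has 1 to 10 rows; each row is the pose to reach, as a shift and turn from the pose commanded when the call began, along the tool's axes at that moment; what a row does not reach only later rows make up. The controller multiplies each number of a shift by 300 mm and each number of a turn by 90 degrees. A row lasts 1/10 s, in which the tool goes at most 50 mm and 8.59 degrees, less where a joint would pass 70% of its speed; a pose out of reach is approached as far as the arm can. A call with a number of a shift or a turn outside -1 to 1 is refused whole. A call with a gripper value outside its range is refused whole. The fingers move at their own pace and stop on an object; "squeeze" is the grip in N (left out, the last holds). Time passes only in rows, so rows that repeat a pose let the fingers close. It gives the time, the measured TCP pose, the force, the opening and the grip force at its end, in the units of the state.
- bot.read_state(): the state, without advancing time (a new reading comes with each control period).
- bot.get_image(name): name is "scene" or "top"; returns a dict with "color" (384x512x3 uint8, red, green, blue), "vfov" (degrees; the focal length in pixels is half the picture's height over the tangent of half this angle, whatever the lens; pixels are square), "cx", "cy" (the principal point, pixels), "eye" and "attitude" of the camera in the world. Camera axes: x right, y down, z forward; pixel columns grow to the right and rows downward; lengths in m; the calibration is good to about 2 mm. A picture is of the moment at which its call begins. There is no depth.
- bot.finish_job(): hands the job in; it is judged then, once.
The state is a dict: "t": time; "joint_pos": joint angles; "joint_velocities": joint speeds; "effort": joint torques, N m; "tcp_pos": TCP position; "tool_rot": TCP orientation; "contact_force": force on the tool from outside, world axes, zero at the start; "moment": the same for the moment, N m; "grip_width": finger opening in m; "finger_force": force on a finger pad.
Only numpy, scipy, OpenCV 4.12 (cv2) and the standard library are available. Lean on these libraries where they do the work, as an engineer would, in place of code of your own. Each camera call takes 0.05 s, during which the arm holds its last target. There are 200 camera calls.

TASK

The spout of the drinks tap is not screwed in far enough: grip its fluted cap and screw it in, clockwise as you look at the cap, until its outlet faces straight down and no further. Then stand the jigger upright on the drip tray directly under the outlet, so that a pour would fall in its mouth. Leave the other things on the worktop where they are.

Things in the scene. Friction and masses are not known exactly. Their poses are not given: they have to be found in the camera images.
- tap: Fixed drinks tap: brass column (32 mm thick, 187 mm high) on a base. Origin on the column's axis at the worktop, z up, own -x is its front (faces the robot's left). Base x -153 to +37 mm, y +-62, 8 mm high; on it the steel drip grille, x -143 to -23, y +-54, top 12 mm above the worktop. A socket on the column leans 40 deg forward: its axis, own (-0.643, 0, 0.766), is what the screw-on spout head turns about.
- tap_head (a joint): Turn of the spout head about the leaning axis, rad. 0 = outlet straight down; negative = not screwed in enough; grows when screwed in, clockwise as you look onto the cap. Starts -2.7 to -1.6. Ends of travel -3.3 and +1.0: nothing stops it at 0. Stiff, takes about 0.35 N m (grip firmly), and stays where left. The head moves 1.27 mm inwards along the axis per rad.
- cap (a point): Point on the leaning axis amid the round fluted steel cap that is gripped to screw the head. Cap 50 mm across, from 24 mm below this point to 27 mm above it along the axis. The spout tube leaves the head's side below: its top is 35 mm below this point, so fingers may reach 25 mm past the point. Own z is the leaning axis, out of the cap.
- outlet (a point): Centre of the outlet's round face (21 mm across) at the spout's end, 73 mm from the leaning axis. With the joint at 0 it lies about 0.165 m above the worktop at the tap's own x -76 mm, y 0, and its tube (17 mm thick) rises straight up from it to the head, whose cap hangs over the same spot.
- tray_spot (a point): The point on top of the drip grille (12 mm above the worktop) that lies straight under the outlet when the joint is at 0.
- jigger_mid (a point): Middle of the loose brass jigger, half-way up (43 mm above its foot): an hourglass measure, 86 mm high, 43 mm across at the wide mouth (top) and at the foot, drawn in at the waist, but fingers meet it at about 43 mm across at any height; round about its z axis. Stands upright on the worktop in front of the tap, to the robot's left, nearer or farther than the jar. About 0.1 kg.
- spice_jar_mid (a point): Middle of a loose round glass spice jar with a dark lid, 41 mm across, 105 mm high; a bystander, also at the left, 14 cm or more from the jigger.
- tumbler_mid (a point): Middle of a loose glass tumbler, 69 mm across, 88 mm high; a bystander.
- lemon_mid (a point): Middle of a loose lemon, 71 x 53 x 51 mm; a bystander.
Not all that is in view belongs to the job. Leave any red look-alike of the part that bears jigger_mid alone.

How it is judged:
By the outcome, as a careful person would: the job done as asked, in the order asked, and still so for the second after the job is handed in, with the robot touching nothing.
It also fails if it takes over 64 s, if anything falls off the work surface, if the arm or the gripper's body presses on something with over 40 N, if the wrist force passes 120 N, or if a joint passes its speed limit or range.

## Working session

There is one attempt and no reset: what is moved stays moved. The work goes in short steps, Python scripts to look and compute and a tool call to move; the robot and the scene stay as the last step left them, time stands still between calls to the robot, and variables do not carry over. Pictures are saved under pics/ and viewed, at most 10 in all, crops included, and the job is handed in when it is done.

Besides the shell and the picture viewer there is one more tool, called after "Request:" as name([rows], argument=value, ...), one row to a line, values as JSON. jog_arm: Moves the arm, as the interface text tells. Shifts and turns lie within -1 to 1; 1 stands for 300 mm of shift or 90 degrees of turn. Its arguments: {"type":"object","properties":{"plan":{"type":"array"},"squeeze":{"type":"number"}},"required":["plan"]}

```bash
ls; mkdir -p pics; cat > h.py <<'E'
import numpy as np, cv2
from scipy.spatial.transform import Rotation as R
from station import bot
def cam(n):
    d=bot.get_image(n); im=d['color']; d['f']=im.shape[0]/2/np.tan(np.radians(d['vfov'])/2)
    return d
E
python3 - <<'E'
from h import *
print(bot.read_state())
ims=[]
for n in('scene','top'):
    d=cam(n); cv2.imwrite(f'pics/{n}0.png',d['color'][:,:,::-1]); print({k:v for k,v in d.items() if k!='color'})
E
```

```text
pics
{'t': 0.0, 'joint_pos': array([ 1.15306679,  0.32185786, -0.07008964,  1.45167013,  0.0226016 ,
        1.37075806, -0.05688484]), 'joint_velocities': array([ 4.92163742e-04, -9.73777075e-04,  1.51531460e-03, -2.91856718e-03,
       -2.21393961e-04, -7.29975496e-04,  7.35645278e-05]), 'effort': array([-8.66016489e-04, -4.91292465e+01, -4.04656129e-01, -3.12525666e+01,
       -6.40279963e-02,  4.37662541e-02,  1.93483384e-04]), 'tcp_pos': array([ 0.27177834, -0.58986083,  0.22144134]), 'tool_rot': array([ 9.76774958e-01,  2.14265660e-01, -2.50615646e-04, -9.19563929e-04]), 'contact_force': array([0.60499433, 0.01040201, 0.31181903]), 'moment': array([-0.02376519,  0.00827503, -0.01448614]), 'finger_force': 0.0, 'grip_width': 0.08743777411233483}
{'vfov': 57.80933948884225, 'cx': 253.13352951425205, 'cy': 192.92874460552733, 'eye': array([0.20562031, 0.77549354, 0.78249056]), 'attitude': array([-0.19851406,  0.87190988, -0.43616654,  0.10061849]), 'f': np.float64(347.7404106616383)}
{'vfov': 48.49486406941985, 'cx': 257.3987481809749, 'cy': 191.0744117866208, 'eye': array([0.30829906, 0.06733261, 1.51907176]), 'attitude': array([ 0.70500692, -0.70333032,  0.0694066 , -0.05894426]), 'f': np.float64(426.2752128928604)}
```

View pics/scene0.png

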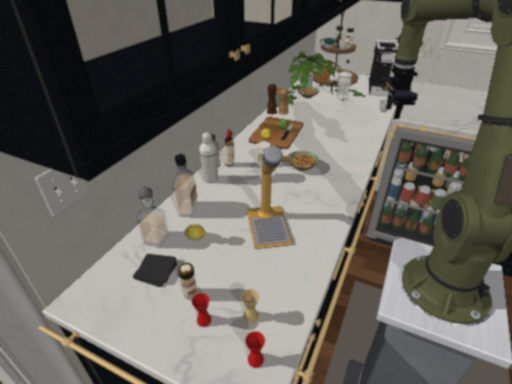

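View pics/top0.png

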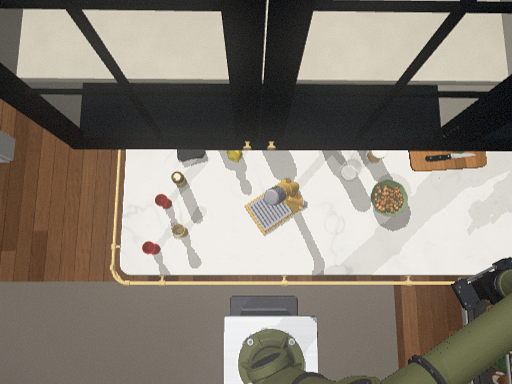

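Scene view: the tap's cap is at (271,156) and its grille at (270,228). The jigger candidates are brass (250,305), red (202,308) and red (256,350). The brass one fits the description and the red ones are look-alikes. I'll confirm in an enlarged crop.

```bash
cat >> h.py <<'E'
def ray(d,uv):
    uv=np.atleast_2d(np.array(uv,float))
    r=np.c_[(uv[:,0]-d['cx'])/d['f'],(uv[:,1]-d['cy'])/d['f'],np.ones(len(uv))]
    return R.from_quat(d['attitude']).apply(r)
def onz(d,uv,z):
    r=ray(d,uv); return d['eye']+r*((z-d['eye'][2])/r[:,2])[:,None]
def proj(d,P):
    c=R.from_quat(d['attitude']).inv().apply(np.atleast_2d(P)-d['eye'])
    return np.c_[c[:,0]/c[:,2]*d['f']+d['cx'],c[:,1]/c[:,2]*d['f']+d['cy']]
def tri(d1,u1,d2,u2):
    A=[];b=[]
    for d,u in((d1,u1),(d2,u2)):
        r=ray(d,u)[0]; r/=np.linalg.norm(r); M=np.eye(3)-np.outer(r,r); A.append(M); b.append(M@d['eye'])
    return np.linalg.lstsq(np.vstack(A),np.hstack(b),rcond=None)[0]
E
python3 - <<'E'
from h import *
s=cam('scene');t=cam('top')
np.save('s.npy',s,allow_pickle=True);np.save('t.npy',t,allow_pickle=True)
a=cv2.resize(s['color'][130:370,130:330],None,fx=2.5,fy=2.5,interpolation=cv2.INTER_CUBIC)  #500x600
b=cv2.resize(t['color'][165:255,235:310],None,fx=4,fy=4,interpolation=cv2.INTER_CUBIC) #300x360
c=cv2.resize(t['color'][160:260,130:230],(300,240))
m=np.hstack([a,np.vstack([b,np.resize(c,(240,300,3))])])
cv2.imwrite('pics/crop.png',m[:,:,::-1])
for n,d in(('s',s),('t',t)):
    h=cv2.cvtColor(d['color'],cv2.COLOR_RGB2HSV)
    m=((h[...,0]>12)&(h[...,0]<30)&(h[...,1]>90)&(h[...,2]>60)).astype(np.uint8)
    k,l,st,ce=cv2.connectedComponentsWithStats(m)
    for i in range(1,k):
        if st[i,4]>40: print(n,st[i],ce[i].round(1))
E
```

```text
s [229  44  21  17 175] [239.4  51.6]
s [322  45  33   8 108] [338.1  49.3]
s [313  67  18  18 153] [322.4  77.1]
s [276  88  13  26 213] [282.7 100. ]
s [299  88  18   7  86] [307.5  91.3]
s [249 118  54  30 891] [275.2 132.7]
s [290 154  26  14 262] [302.9 160.7]
s [451 159  17  17  45] [461.2 165.9]
s [247 161  46  87 885] [265.5 206.6]
s [ 293  162   97  222 3578] [343.3 292.1]
s [405 172  12   9  87] [410.  176.1]
s [432 178  12   9  86] [437.3 182. ]
s [427 189   8  17  42] [430.6 197.5]
s [185 225  21  15 232] [194.8 231.9]
s [178 264  15  11  56] [184.6 270.2]
s [504 276   8  17  69] [507.8 284.1]
s [242 290  16  32 351] [249.9 304.6]
s [506 293   6  18  57] [509.2 300.6]
s [ 40 326 107  58 872] [ 93.5 356.3]
t [    0    99   268   186 13416] [ 62.5 210.1]
t [244 141   7   9  42] [246.9 145.4]
t [268 141   7   9  42] [270.9 145.2]
t [227 150  15  12 139] [234.1 154.5]
t [ 408  150   79   21 1158] [445.  160.2]
t [367 152  12   9  46] [371.8 157.3]
t [172 172  11  10  44] [176.6 176.8]
t [245 178  58  56 658] [283. 201.]
t [375 185  28  28 452] [388.1 198.4]
t [ 278  276  185   94 3421] [413.7 311.9]
t [490 372  18  12  93] [500.6 378.1]
```

View pics/crop.png

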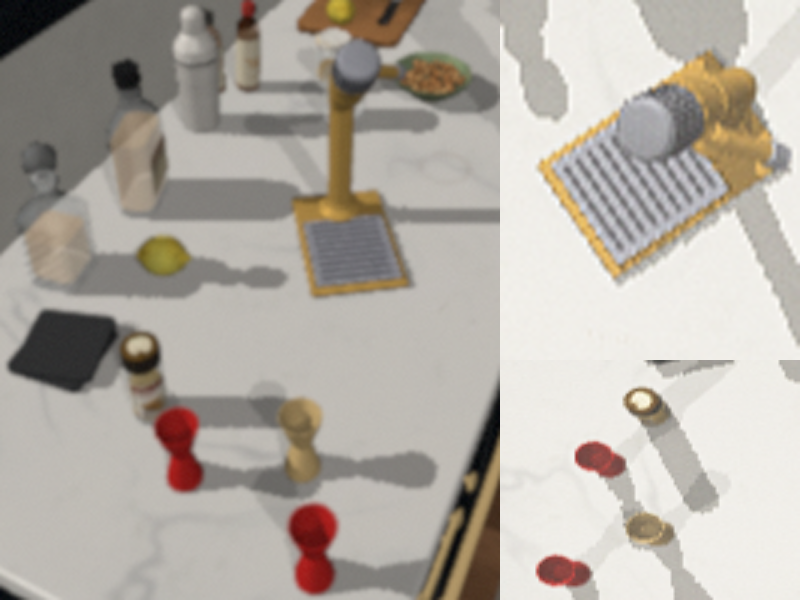

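The crop confirms it. The brass jigger is at scene (250,305), with red copies at (201,310) and (256,350). The grille and base corners are clear, and the spout points away from its final direction: the outlet is near top (306,204).

```bash
cat > m.py <<'E'
from h import *
from scipy.optimize import least_squares
s=np.load('s.npy',allow_pickle=True).item();t=np.load('t.npy',allow_pickle=True).item()
C=np.array([[-.153,-.062,.008],[-.153,.062,.008],[.037,.062,.008],[.037,-.062,.008]])
def Tap(p,X): 
    X=np.atleast_2d(X); c,q=np.cos(p[2]),np.sin(p[2])
    return np.c_[p[0]+c*X[:,0]-q*X[:,1],p[1]+q*X[:,0]+c*X[:,1],X[:,2]]
E
python3 - <<'E'
from m import *
tp=[(245,206.3),(264.3,235)]; sp=[(255.2,248),(293.6,244.8),(281.2,207.2),(247.6,208.8)]
print(onz(t,tp,.008),'\n',onz(s,sp,.008))
# front edge: own y+ (tap -x faces +y world => own x ~ -y, own y ~ +x): corner y=+62 is farther in world x
def f(p):
    a=proj(t,Tap(p,C[[1,0]]))-tp; b=proj(s,Tap(p,C[[1,0,3,2]]))-sp
    return np.r_[a.ravel(),b.ravel()]
r=least_squares(f,[.55,0,-1.57]); p=r.x; print(p,np.degrees(p[2]),r.fun.round(1)); np.save('p.npy',p)
q=tri(t,(271.75,196.25),s,(271.6,155)); print('capface',q)
c,sn=np.cos(p[2]),np.sin(p[2]); d=q[:2]-p[:2]; print('own',c*d[0]+sn*d[1],-sn*d[0]+c*d[1],q[2])
# jigger: silhouettes vs axis mid
J=tri(t,(178.5,231),s,(249.9,305)); print('jig',J, onz(t,[(179,230.5)],.086), onz(s,[(250.5,305)],.043))
for z in (.2,.25,.3): print(proj(s,Tap(p,[[-.02-(z-.212)*.643/.766,0,z]])),proj(t,Tap(p,[[-.02-(z-.212)*.643/.766,0,z]])))
print('outlet tri', tri(t,(306,204),s,(292,160)))
for n,px in(('jar',(177,177)),):print(n,onz(t,[px],.105))
print('lemon',onz(t,[(234,155)],.03), 'cab edge',onz(t,[(256,149)],.0),onz(t,[(256,149)],.6))
E
```

```text
[[0.53049501 0.08935291 0.008     ]
 [0.42813511 0.02043953 0.008     ]] 
 [[ 0.52814098  0.09537189  0.008     ]
 [ 0.42672035  0.03166085  0.008     ]
 [ 0.5305893  -0.1229197   0.008     ]
 [ 0.6334172  -0.06391853  0.008     ]]
[ 0.56321965 -0.06773587 -0.9826579 ] -56.30215039915563 [-1.3  0.2 -1.3  0.4 -0.3 -0.5  0.7 -1.4  0.6 -1.7 -0.5 -0.2]
capface [0.5194123  0.00754436 0.29260061]
own -0.08693616126691714 0.00531985379261906 0.2926006108179421
jig [0.43751901 0.31567043 0.05573669] [[0.4363716 0.3088731 0.086    ]] [[0.44040624 0.30699995 0.043     ]]
[[268.18074635 168.26512399]] [[291.43716449 189.03843891]]
[[271.08876115 161.51367859]] [[281.5624964  193.49157123]]
[[274.3851849  153.86047652]] [[270.82703608 198.33289095]]
outlet tri [ 0.5022184  -0.10282856  0.22156346]
jar [[0.61564549 0.31860696 0.105     ]]
lemon [[0.71394675 0.12984848 0.03      ]] cab edge [[0.74540068 0.05022818 0.        ]] [[0.57275514 0.05698405 0.6       ]]
```

```bash
cat >> m.py <<'E'
def rel(pos,rot,P,Q):
    "shift/turn in call units from pose pos,rot(R) to P,Q(R)"
    return (rot.inv().apply(np.array(P)-pos)/.3).round(3),((rot.inv()*Q).as_rotvec(degrees=True)/90).round(3)
def ydown(az): # tool down, tool y radial at azimuth az
    y=np.array([np.cos(az),np.sin(az),0]);z=np.array([0,0,-1.]);return R.from_matrix(np.c_[np.cross(y,z),y,z])
E
python3 - <<'E'
from m import *
tp=[(245,206.3),(264.3,235)]; sp=[(255.2,248),(293.6,244.8),(281.2,207.2),(247.6,208.8)]
def f(v):
    p=v[:3]; a=proj(t,Tap(p,C[[1,0]]))-tp; b=proj(s,Tap(p,C[[1,0,3,2]]))-sp
    F=Tap(p,[[-.02-.643*v[3],0,.212+.766*v[3]]]); 
    return np.r_[a.ravel(),b.ravel(),2*(proj(t,F)-(271.75,196.25)).ravel(),2*(proj(s,F)-(272,155.2)).ravel()]
r=least_squares(f,[.56,-.07,-.98,.1]);v=r.x;print(v,np.degrees(v[2]),r.fun.round(1));np.save('p.npy',v)
k=v[3]-.027; print('cap',Tap(v,[[-.02-.643*k,0,.212+.766*k]]))
st=bot.read_state(); p0,r0=st['tcp_pos'],R.from_quat(st['tool_rot'])
A=([.44,-.27,.44],ydown(-.55)); B=([.48,.07,.44],ydown(.15))
print(rel(p0,r0,*A),rel(A[0],A[1],*B))
E
```

```text
[ 0.56599811 -0.06592919 -0.98068247  0.10410642] -56.188966424200295 [-1.8 -0.5 -1.8 -0.3 -1.3 -0.4 -0.2 -1.3 -0.3 -1.7 -1.4 -0.1  0.6  0.7
  1.4  0.1]
cap [[ 0.52728025 -0.00811722  0.27106352]]
(array([ 0.955, -0.735, -0.726]), array([-0.001, -0.   , -0.375])) (array([ 1.036, -0.479,  0.   ]), array([ 0.   ,  0.   , -0.446]))
```

Request:
jog_arm([
  [[0.2,-0.15,-0.3],[0,0,-0.08],-1],
  [[0.5,-0.35,-0.6],[0,0,-0.2],-1],
  [[0.95,-0.73,-0.72],[0,0,-0.37],-1],
  [[0.95,-0.73,-0.72],[0,0,-0.37],-1],
  [[0.95,-0.73,-0.72],[0,0,-0.37],-1],
  [[0.95,-0.73,-0.72],[0,0,-0.37],-1],
  [[0.95,-0.73,-0.72],[0,0,-0.37],-1],
  [[0.95,-0.73,-0.72],[0,0,-0.37],-1],
  [[0.95,-0.73,-0.72],[0,0,-0.37],-1],
  [[0.95,-0.73,-0.72],[0,0,-0.37],-1],
], squeeze=60)

```text
t: 1.2
tcp_pos: [0.4418, -0.2679, 0.4409]
tool_rot: [0.872, 0.489, 0.001, 0.002]
contact_force: [0.5, -0.3, -0.5]
grip_width: 0.0871
finger_force: 0.0
```

Request:
jog_arm([
  [[1.0,-0.48,0],[0,0,-0.446],-1],
  [[1.0,-0.48,0],[0,0,-0.446],-1],
  [[1.0,-0.48,0],[0,0,-0.446],-1],
  [[1.0,-0.48,0],[0,0,-0.446],-1],
  [[1.0,-0.48,0],[0,0,-0.446],-1],
  [[1.0,-0.48,0],[0,0,-0.446],-1],
  [[1.0,-0.48,0],[0,0,-0.446],-1],
  [[1.0,-0.48,0],[0,0,-0.446],-1],
  [[1.0,-0.48,0],[0,0,-0.446],-1],
  [[1.0,-0.48,0],[0,0,-0.446],-1],
])

```text
t: 2.2
tcp_pos: [0.476, 0.0561, 0.4379]
tool_rot: [0.656, 0.755, -0.001, -0.0]
contact_force: [0.6, -0.6, 0.4]
grip_width: 0.0866
finger_force: 0.0
```

```bash
cat >> m.py <<'E'
def here():
    st=bot.read_state(); print('t',round(st['t'],2),'q',st['joint_pos'].round(3),'p',st['tcp_pos'].round(4),'F',st['contact_force'].round(1),'M',st['moment'].round(2),'w',round(st['grip_width'],4),'ff',round(float(st['finger_force']),1)); return st['tcp_pos'],R.from_quat(st['tool_rot'])
def capax(v): 
    k=v[3]-.027; c=Tap(v,[[-.02-.643*k,0,.212+.766*k]])[0]
    z=-np.array([-.643*np.cos(v[2]),-.643*np.sin(v[2]),.766]); return c,z/np.linalg.norm(z)
E
python3 - <<'E'
from m import *
p,r=here(); v=np.load('p.npy'); c,z=capax(v)
print(r.as_matrix().round(3))
Q=R.align_vectors([z],[r.as_matrix()[:,2]])[0]*r
print(Q.as_matrix().round(3)); P=c-z*.11; print(P,rel(p,r,P,Q))
E
```

```text
t 2.2 q [ 5.710e-01 -4.300e-02 -7.040e-01  1.429e+00 -2.800e-02  1.747e+00
  1.000e-03] p [0.476  0.0561 0.4379] F [ 0.6 -0.6  0.4] M [-0.03 -0.13  0.02] w 0.0866 ff 0.0
[[-0.139  0.99  -0.001]
 [ 0.99   0.139 -0.001]
 [-0.001 -0.001 -1.   ]]
[[-0.022  0.934  0.358]
 [ 0.815  0.224 -0.534]
 [-0.579  0.28  -0.766]]
[0.48792617 0.05064471 0.35531488] (array([-0.023,  0.037,  0.275]), array([-0.194, -0.4  , -0.   ]))
```

Request:
jog_arm([
  [[-0.02,0.04,0.05],[-0.19,-0.4,0],-1],
  [[-0.02,0.04,0.1],[-0.19,-0.4,0],-1],
  [[-0.02,0.04,0.15],[-0.19,-0.4,0],-1],
  [[-0.02,0.04,0.2],[-0.19,-0.4,0],-1],
  [[-0.02,0.04,0.25],[-0.194,-0.4,0],-1],
  [[-0.02,0.04,0.27],[-0.194,-0.4,0],-1],
  [[-0.02,0.04,0.27],[-0.194,-0.4,0],-1],
])

```text
t: 2.9
tcp_pos: [0.4884, 0.0523, 0.3571]
tool_rot: [0.616, 0.71, -0.09, 0.329]
contact_force: [0.4, -0.2, 0.9]
grip_width: 0.0871
finger_force: 0.0
```

```bash
python3 - <<'E'
from m import *
p,r=here(); v=np.load('p.npy'); c,z=capax(v)
print(r.as_matrix().round(3),z,(r.inv().apply(c-p)).round(4))
s=cam('scene');t=cam('top')
a=cv2.resize(s['color'][100:270,200:340],None,fx=3.5,fy=3.5,interpolation=cv2.INTER_CUBIC)[:595]
b=cv2.resize(t['color'][140:255,225:310],(300,406))
m=np.zeros((595,790,3),np.uint8);m[:,:490]=a;m[:406,490:]=b
cv2.imwrite('pics/c2.png',m[:,:,::-1])
E
```

```text
t 2.9 q [ 0.49  -0.245 -0.975  1.841  0.499  1.379 -0.421] p [0.4884 0.0523 0.3571] F [ 0.4 -0.2  0.9] M [0.55 0.28 0.05] w 0.0871 ff 0.0
[[-0.023  0.934  0.357]
 [ 0.816  0.224 -0.533]
 [-0.578  0.278 -0.767]] [ 0.3577643  -0.53419937 -0.7659215 ] [-0.0005 -0.0012  0.1121]
```

View pics/c2.png

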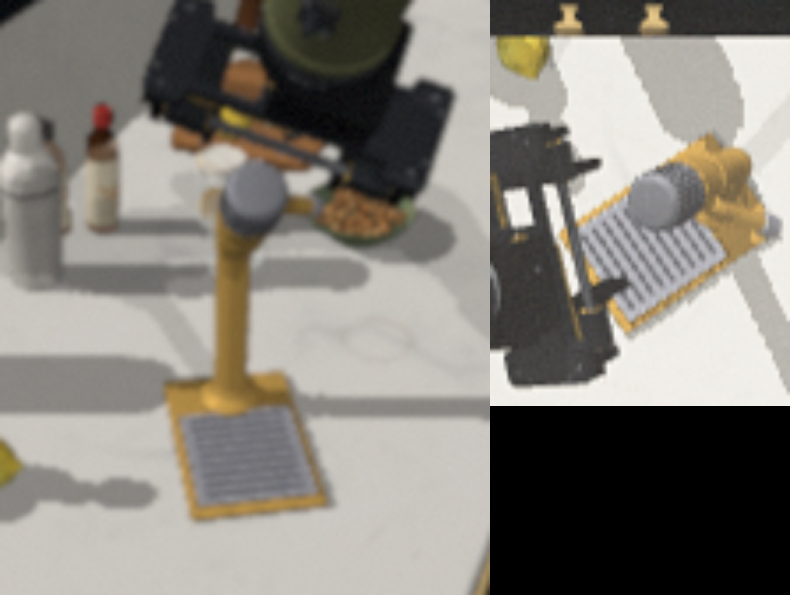

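The gripper stands off the cap along its axis. In the top view the open fingertips are at about (256,186) and (262,222), with the cap face at about (271,197).

Request:
jog_arm([
  [[0,0,0.05],[0,0,-0.5],-1],
  [[0,0,0.1],[0,0,-0.5],-1],
  [[0,0,0.1],[0,0,-0.5],-1],
  [[0,0,0.1],[0,0,-0.5],-1],
  [[0,0,0.1],[0,0,-0.5],-1],
  [[0,0,0.1],[0,0,-0.5],-1],
  [[0,0,0.1],[0,0,-0.5],-1],
])

```text
t: 3.7
tcp_pos: [0.5005, 0.037, 0.3357]
tool_rot: [0.299, 0.891, -0.208, 0.271]
contact_force: [-1.0, 0.1, -0.8]
grip_width: 0.0872
finger_force: 0.0
```

```bash
python3 - <<'E'
from m import *
print(proj(t,[.4884,.0523,.3571]),'seen mid ~ (259,204.3)')
p,r=here(); v=np.load('p.npy'); c,z=capax(v)
print(r.as_matrix().round(3),(r.inv().apply(c-p)).round(4))
# outlet angle from image
o=tri(t,(306,204),s,(287,159)); print('outlet',o)
for oo in ((306,204),):
  for q in np.arange(-2.4,-1.3,.1):
    a=np.array([-.643,0,.766]);P=np.array([-.02,0,.212])-1.27e-3*q*a+R.from_rotvec(-q*a).apply([.073*-.766,0,.073*-.643])
    W=Tap(v,P); print(round(q,2),proj(t,W).round(1),proj(s,W).round(1))
E
```

```text
[[256.61661324 203.02025177]] seen mid ~ (259,204.3)
t 3.7 q [ 0.384 -0.194 -0.879  1.878  0.559  1.346  0.317] p [0.5005 0.037  0.3357] F [-1.   0.1 -0.8] M [0.68 0.27 0.03] w 0.0872 ff 0.0
[[-0.675  0.645  0.359]
 [ 0.42   0.735 -0.532]
 [-0.607 -0.208 -0.767]] [ 0.0022 -0.0024  0.0831]
outlet [ 0.50974055 -0.10083736  0.22250457]
-2.4 [[309.5 193.2]] [[281.6 148.6]]
-2.3 [[309.2 195.5]] [[283.4 150.1]]
-2.2 [[308.8 197.7]] [[285.1 151.7]]
-2.1 [[308.1 199.8]] [[286.6 153.5]]
-2.0 [[307.3 201.8]] [[288.  155.5]]
-1.9 [[306.2 203.7]] [[289.1 157.5]]
-1.8 [[305.  205.4]] [[290.1 159.6]]
-1.7 [[303.6 206.9]] [[290.8 161.8]]
-1.6 [[302.1 208.3]] [[291.3 164.1]]
-1.5 [[300.4 209.4]] [[291.5 166.4]]
-1.4 [[298.6 210.4]] [[291.6 168.7]]
```

Request:
jog_arm([
  [[0,0,0],[0,0,-0.1],-1],
  [[0,0,0],[0,0,-0.45],-1],
  [[0,0,0],[0,0,-0.45],-1],
  [[0,0,0],[0,0,-0.45],-1],
  [[0.007,-0.008,0.1],[0,0,-0.45],-1],
  [[0.007,-0.008,0.2],[0,0,-0.45],-1],
  [[0.007,-0.008,0.25],[0,0,-0.45],-1],
  [[0.007,-0.008,0.29],[0,0,-0.45],-1],
  [[0.007,-0.008,0.325],[0,0,-0.45],-1],
  [[0.007,-0.008,0.325],[0,0,-0.45],-1],
])

```text
t: 4.7
tcp_pos: [0.5315, -0.0153, 0.2584]
tool_rot: [-0.03, 0.939, -0.289, 0.182]
contact_force: [-0.6, -0.1, 0.1]
grip_width: 0.0869
finger_force: 0.0
```

```bash
python3 - <<'E'
from m import *
p,r=here(); v=np.load('p.npy'); c,z=capax(v)
print(r.as_matrix().round(3),z,(r.inv().apply(c-p)).round(4))
s=cam('scene');t=cam('top')
a=cv2.resize(s['color'][110:230,220:340],None,fx=4,fy=4,interpolation=cv2.INTER_CUBIC)
b=cv2.resize(t['color'][165:235,245:320],(320,299))
m=np.zeros((480,800,3),np.uint8);m[:,:480]=a;m[:299,480:]=b
cv2.imwrite('pics/c3.png',m[:,:,::-1])
E
```

```text
t 4.7 q [ 0.345 -0.098 -0.778  1.99   0.675  1.188  0.95 ] p [ 0.5315 -0.0153  0.2584] F [-0.6 -0.1  0.1] M [0.72 0.33 0.06] w 0.0869 ff 0.0
[[-0.932  0.05   0.358]
 [-0.161  0.831 -0.533]
 [-0.324 -0.554 -0.767]] [ 0.3577643  -0.53419937 -0.7659215 ] [-0.0013 -0.0013 -0.015 ]
```

View pics/c3.png

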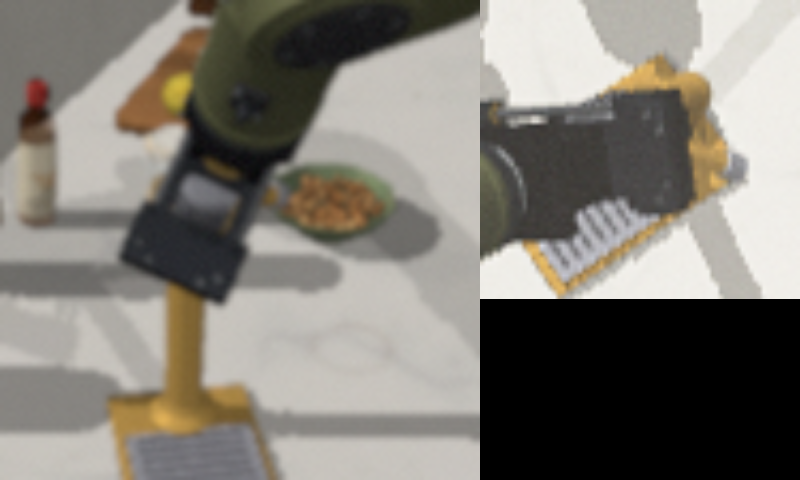

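The cap sits between the fingers: in the scene view it shows in the gap at about (270,158). I'll close lightly first.

Request:
jog_arm([
  [[0,0,0],[0,0,0],1],
  [[0,0,0],[0,0,0],1],
  [[0,0,0],[0,0,0],1],
  [[0,0,0],[0,0,0],1],
  [[0,0,0],[0,0,0],1],
  [[0,0,0],[0,0,0],1],
  [[0,0,0],[0,0,0],1],
], squeeze=10)

```text
t: 5.5
tcp_pos: [0.5315, -0.0156, 0.2602]
tool_rot: [-0.029, 0.939, -0.291, 0.182]
contact_force: [-1.9, -2.3, 5.5]
grip_width: 0.0497
finger_force: 10.0
```

```bash
python3 - <<'E'
from m import *
p,r=here(); st=bot.read_state(); print(r.inv().apply(st['contact_force']),r.inv().apply(st['moment']))
E
```

```text
t 5.5 q [ 0.345 -0.1   -0.778  1.989  0.676  1.19   0.95 ] p [ 0.5315 -0.0156  0.2602] F [-1.9 -2.3  5.5] M [-0.26  0.26 -0.54] w 0.0497 ff 10.0
[ 0.38332825 -5.05819179 -3.69344104] [0.37827427 0.50716567 0.1793653 ]
```

Request:
jog_arm([
  [[0,-0.003,0],[0,0,0],1],
  [[0,-0.003,0],[0,0,0],1],
  [[0,-0.003,0],[0,0,0.05],1],
  [[0,-0.003,0.001],[0,0,0.12],1],
  [[0,-0.003,0.001],[0,0,0.19],1],
  [[0,-0.003,0.002],[0,0,0.26],1],
  [[0,-0.003,0.002],[0,0,0.33],1],
  [[0,-0.003,0.003],[0,0,0.4],1],
  [[0,-0.003,0.003],[0,0,0.4],1],
  [[0,-0.003,0.003],[0,0,0.4],1],
], squeeze=50)

```text
t: 6.5
tcp_pos: [0.5322, -0.0151, 0.2592]
tool_rot: [0.26, 0.903, -0.219, 0.263]
contact_force: [-0.6, 0.1, 4.3]
grip_width: 0.0486
finger_force: 50.0
```

```bash
python3 - <<'E'
from m import *
p,r=here(); st=bot.read_state(); v=np.load('p.npy');c,z=capax(v);print((r.inv().apply(c-p)).round(4),r.as_matrix()[:,2],r.inv().apply(st['contact_force']),r.inv().apply(st['moment']))
E
```

```text
t 6.5 q [ 0.381 -0.102 -0.809  1.989  0.671  1.182  0.329] p [ 0.5322 -0.0151  0.2592] F [-0.6  0.1  4.3] M [ 0.42 -0.11 -0.19] w 0.0486 ff 50.0
[-0.0009 -0.0006 -0.0146] [ 0.36131035 -0.53177624 -0.76594312] [-2.07806828 -1.32801938 -3.56775944] [-0.23347275  0.21202437  0.36252578]
```

Request:
jog_arm([
  [[0,0,0],[0,0,0.07],1],
  [[0,0,0.001],[0,0,0.14],1],
  [[0,0,0.001],[0,0,0.21],1],
  [[0,0,0.002],[0,0,0.28],1],
  [[0,0,0.002],[0,0,0.35],1],
  [[0,0,0.003],[0,0,0.42],1],
  [[0,0,0.003],[0,0,0.49],1],
  [[0,0,0.004],[0,0,0.55],1],
  [[0,0,0.004],[0,0,0.55],1],
  [[0,0,0.004],[0,0,0.55],1],
])

```text
t: 7.5
tcp_pos: [0.534, -0.0149, 0.2586]
tool_rot: [0.613, 0.712, -0.087, 0.331]
contact_force: [6.0, 0.8, 1.3]
grip_width: 0.0487
finger_force: 50.0
```

```bash
python3 - <<'E'
from m import *
p,r=here(); st=bot.read_state(); v=np.load('p.npy');c,z=capax(v);print((r.inv().apply(c-p)).round(4),r.as_matrix()[:,2],r.inv().apply(st['contact_force']),r.inv().apply(st['moment']))
s=cam('scene');t=cam('top')
a=cv2.resize(s['color'][110:230,220:340],None,fx=4,fy=4,interpolation=cv2.INTER_CUBIC)
b=cv2.resize(t['color'][165:235,245:320],(320,299))
m=np.zeros((480,800,3),np.uint8);m[:,:480]=a;m[:299,480:]=b
cv2.imwrite('pics/c4.png',m[:,:,::-1])
for q in (-.6,-.4,-.2,0):
    a=np.array([-.643,0,.766]);P=np.array([-.02,0,.212])-1.27e-3*q*a+R.from_rotvec(-q*a).apply([.073*-.766,0,.073*-.643])
    W=Tap(v,P); print(round(q,2),proj(t,W).round(1),proj(s,W).round(1))
E
```

```text
t 7.5 q [ 0.432 -0.104 -0.855  1.988  0.667  1.173 -0.528] p [ 0.534  -0.0149  0.2586] F [6.  0.8 1.3] M [ 0.63 -1.02  0.84] w 0.0487 ff 50.0
[-0.0015 -0.0011 -0.0156] [ 0.36443888 -0.529902   -0.76575987] [-0.23556287  6.09696804  0.74931185] [-1.33685304  0.58070062  0.12706635]
-0.6 [[282.8 210. ]] [[283.7 184.7]]
-0.4 [[279.1 207.8]] [[279.8 187.3]]
-0.2 [[275.8 204.9]] [[275.4 189.1]]
0 [[273.  201.4]] [[270.7 190. ]]
```

View pics/c4.png

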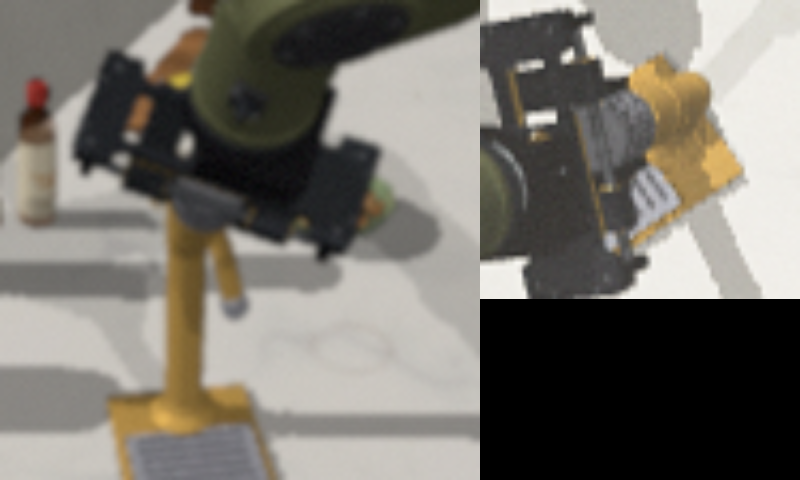

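The spout has turned with the cap. The outlet is at scene (278.7,187), which puts q at about -0.37. I'll continue with most of the rest.

Request:
jog_arm([
  [[0,0,0],[0,0,0.06],1],
  [[0,0,0.001],[0,0,0.12],1],
  [[0,0,0.001],[0,0,0.18],1],
  [[0,0,0.001],[0,0,0.2],1],
  [[0,0,0.001],[0,0,0.2],1],
])

```text
t: 8.1
tcp_pos: [0.5346, -0.0152, 0.2586]
tool_rot: [0.717, 0.607, -0.034, 0.341]
contact_force: [8.3, -0.6, 0.4]
grip_width: 0.0485
finger_force: 50.0
```

Request:
jog_arm([
  [[0,0,0],[0,0,0],-1],
  [[0,0,0],[0,0,0],-1],
  [[0,0,0],[0,0,0],-1],
  [[0,0,0],[0,0,0],-1],
  [[0,0,0],[0,0,0],-1],
  [[0,0,-0.15],[0,0,0],-1],
  [[0,0,-0.3],[0,0,0],-1],
  [[0,0,-0.4],[0,0,0],-1],
  [[0,0,-0.45],[0,0,0],-1],
  [[0,0,-0.45],[0,0,0],-1],
])

```text
t: 9.1
tcp_pos: [0.484, 0.0568, 0.3625]
tool_rot: [0.718, 0.605, -0.035, 0.341]
contact_force: [0.3, 0.0, 0.3]
grip_width: 0.0867
finger_force: 0.0
```

```bash
python3 - <<'E'
from m import *
p,r=here()
s=cam('scene');t=cam('top')
np.save('s2.npy',s,allow_pickle=True);np.save('t2.npy',t,allow_pickle=True)
a=cv2.resize(s['color'][135:260,235:305],None,fx=4.8,fy=4.8,interpolation=cv2.INTER_CUBIC) #336x600
b=cv2.resize(t['color'][165:240,240:310],None,fx=6,fy=6,interpolation=cv2.INTER_CUBIC) #420x450
m=np.zeros((600,756,3),np.uint8);m[:,:336]=a;m[:450,336:]=b
cv2.imwrite('pics/c5.png',m[:,:,::-1])
E
```

```text
t 9.1 q [ 0.385 -0.234 -0.903  1.841  0.521  1.402 -0.758] p [0.484  0.0568 0.3625] F [0.3 0.  0.3] M [0.64 0.36 0.01] w 0.0867 ff 0.0
```

View pics/c5.png

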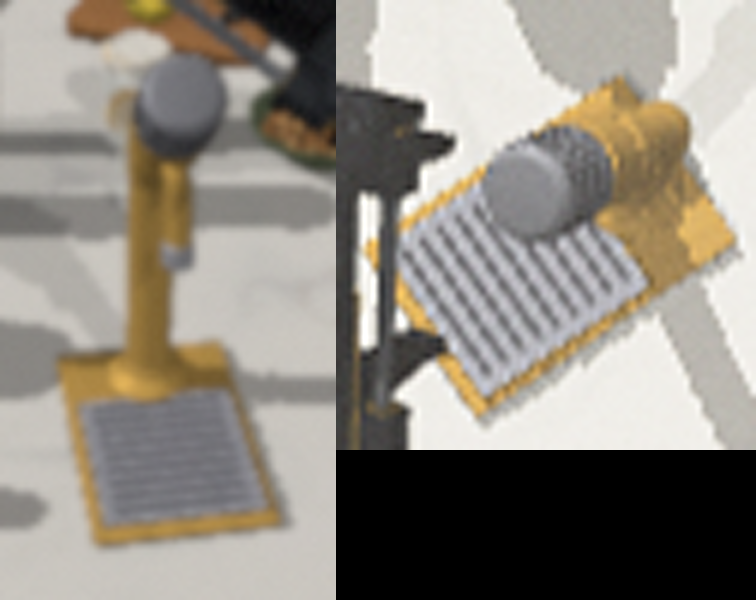

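Scene view: the tube now hangs nearly vertical, with the outlet at about (272,189.5) and the cap face at about (273,154). I'll measure the residual angle to sub-pixel accuracy from the same image.

```bash
python3 - <<'E'
from m import *
s=np.load('s2.npy',allow_pickle=True).item();v=np.load('p.npy')
im=s['color'].astype(int)
for y in (160,168,172,176,180,184,186,188,190,192,194,200,206): print(y,' '.join('%d/%d/%d'%tuple(x) for x in im[y,258:282]))
a=np.array([-.643,0,.766])
for q in (-.2,-.1,0,.1):
    P=lambda k,e:np.array([-.02,0,.212])+(k-1.27e-3*q)*a+R.from_rotvec(-q*a).apply(e)
    O=P(0,[-.0559,0,-.0469]); up=R.from_rotvec(-q*a).apply([0,0,1.])
    print(q,'out',proj(s,Tap(v,O)).round(2),'tube+30',proj(s,Tap(v,O+.03*up)).round(2),proj(s,Tap(v,O+.06*up)).round(2),'face',proj(s,Tap(v,P(.104,[0,0,0]))).round(2))
for z in(.05,.1,.15,.17): print('col',z,proj(s,Tap(v,[[0,0,z]])).round(2))
E
```

```text
160 159/144/121 156/144/123 151/139/120 142/128/106 121/107/85 87/79/71 77/77/79 84/83/87 90/90/95 101/101/104 108/107/112 111/111/115 112/112/116 110/110/115 109/109/114 109/108/113 108/108/112 103/103/108 99/99/103 91/91/95 84/84/88 77/77/80 79/79/79 97/96/94
168 161/159/155 165/163/157 162/158/148 155/141/119 143/117/75 130/103/54 117/92/46 105/83/42 96/75/40 89/70/40 90/73/43 94/76/47 92/75/48 84/68/43 82/67/45 78/65/46 87/75/59 110/104/91 142/138/130 164/162/155 170/167/163 170/167/162 170/167/161 170/168/162
172 173/171/167 174/172/167 174/170/164 163/151/136 143/120/85 122/96/50 105/83/43 93/73/36 90/72/38 91/72/37 110/88/45 142/112/58 161/127/65 155/121/61 136/107/56 118/96/59 126/114/95 155/148/140 179/175/169 189/185/180 191/186/181 191/187/181 190/187/182 191/188/182
176 130/128/124 140/139/136 154/150/145 155/142/124 149/124/81 140/112/57 132/104/53 122/97/49 111/89/45 109/86/45 121/95/49 136/106/55 139/110/56 128/100/51 112/88/46 103/83/46 110/95/70 120/113/101 130/127/121 136/134/129 133/132/127 135/133/129 135/132/128 135/133/128
180 135/134/129 134/132/128 135/130/123
[... 2273 characters left out ...]
 149/117/60 143/114/57 134/106/54 129/102/52 129/102/53 125/100/51 125/103/65 144/129/107 171/158/141 185/169/149 190/172/147 192/172/145 189/169/142 181/162/135 174/154/124 173/151/118 172/149/113 174/156/127 180/171/156
-0.2 out [[275.38 189.08]] tube+30 [[274.49 181.11]] [[273.56 172.83]] face [[272.69 155.25]]
-0.1 out [[273.06 189.65]] tube+30 [[272.75 181.53]] [[272.42 173.11]] face [[272.69 155.27]]
0 out [[270.67 189.98]] tube+30 [[270.96 181.78]] [[271.25 173.27]] face [[272.68 155.28]]
0.1 out [[268.26 190.08]] tube+30 [[269.15 181.85]] [[270.07 173.32]] face [[272.67 155.3 ]]
col 0.05 [[265.65 204.31]]
col 0.1 [[265.94 192.41]]
col 0.15 [[266.25 179.86]]
col 0.17 [[266.38 174.66]]
```

The residual is about q = -0.045, from the outlet at u = 271.5 against 270.7 predicted and from the tube's slight slant. I'll re-grip and give it the last 2.5°.

Request:
jog_arm([
  [[0,0,0.15],[0,0,0],-1],
  [[0,0,0.3],[0,0,0],-1],
  [[0,0,0.4],[0,0,0],-1],
  [[0,0,0.45],[0,0,0],-1],
  [[0,0,0.45],[0,0,0],-1],
  [[0,0,0.45],[0,0,0],1],
  [[0,0,0.45],[0,0,0],1],
  [[0,0,0.45],[0,0,0],1],
  [[0,0,0.45],[0,0,0],1],
  [[0,0,0.45],[0,0,0],1],
])

```text
t: 10.2
tcp_pos: [0.5325, -0.016, 0.2584]
tool_rot: [0.719, 0.605, -0.036, 0.341]
contact_force: [0.0, 0.0, 0.8]
grip_width: 0.0548
finger_force: 0.0
```

Request:
jog_arm([
  [[0,0,0],[0,0,0],1],
  [[0,0,0],[0,0,0],1],
  [[0,0,0],[0,0,0.015],1],
  [[0,0,0],[0,0,0.028],1],
  [[0,0,0],[0,0,0.028],1],
  [[0,0,0],[0,0,0.028],1],
])

```text
t: 10.8
tcp_pos: [0.5336, -0.016, 0.2591]
tool_rot: [0.732, 0.589, -0.027, 0.342]
contact_force: [5.1, 0.3, 4.8]
grip_width: 0.0489
finger_force: 50.0
```

Request:
jog_arm([
  [[0,0,0],[0,0,0],-1],
  [[0,0,0],[0,0,0],-1],
  [[0,0,0],[0,0,0],-1],
  [[0,0,0],[0,0,0],-1],
  [[0,0,0],[0,0,0],-1],
  [[0,0,-0.15],[0,0,0],-1],
  [[0,0,-0.3],[0,0,0],-1],
  [[0,0,-0.4],[0,0,0],-1],
  [[0,0,-0.45],[0,0,0],-1],
  [[0,0,-0.45],[0,0,0],-1],
])

```text
t: 11.8
tcp_pos: [0.4839, 0.0568, 0.3625]
tool_rot: [0.732, 0.589, -0.027, 0.342]
contact_force: [0.3, -0.2, -0.2]
grip_width: 0.0869
finger_force: 0.0
```

```bash
cat > meas.py <<'E'
from m import *
def edges(im,y,lo,hi): # strongest gradient subpixel in blue channel
    g=np.gradient(im[y,:,2]); k=lo+np.argmax(np.abs(g[lo:hi])); a=np.abs(g[k-1:k+2]); return k+.5*(a[0]-a[2])/(a[0]-2*a[1]+a[2])
def show(im):
    print('col',[(y,round(edges(im,y,257,264),2),round(edges(im,y,268,273),2)) for y in(195,199,203)])
    print('tubeR',[(y,round(edges(im,y,272,278),2)) for y in range(170,191)])
E
python3 - <<'E'
from meas import *
p,r=here()
show(np.load('s2.npy',allow_pickle=True).item()['color'].astype(float))
ims=[cam('scene') for _ in range(8)]
im=np.mean([i['color'].astype(float) for i in ims],0); show(im)
# jigger axis
s=ims[0];h=cv2.cvtColor(s['color'],cv2.COLOR_RGB2HSV)
E
```

```text
t 11.8 q [ 0.387 -0.235 -0.904  1.841  0.521  1.402 -0.802] p [0.4839 0.0568 0.3625] F [ 0.3 -0.2 -0.2] M [ 0.6   0.38 -0.02] w 0.0869 ff 0.0
col [(195, np.float64(261.21), np.float64(270.17)), (199, np.float64(261.29), np.float64(270.08)), (203, np.float64(260.97), np.float64(269.93))]
tubeR [(170, np.float64(274.03)), (171, np.float64(274.1)), (172, np.float64(274.36)), (173, np.float64(274.5)), (174, np.float64(274.47)), (175, np.float64(274.5)), (176, np.float64(274.39)), (177, np.float64(274.46)), (178, np.float64(274.58)), (179, np.float64(274.67)), (180, np.float64(274.67)), (181, np.float64(274.63)), (182, np.float64(274.5)), (183, np.float64(274.48)), (184, np.float64(274.5)), (185, np.float64(274.66)), (186, np.float64(274.86)), (187, np.float64(275.0)), (188, np.float64(275.02)), (189, np.float64(274.93)), (190, np.float64(274.85))]
col [(195, np.float64(261.21), np.float64(270.21)), (199, np.float64(261.26), np.float64(270.08)), (203, np.float64(260.95), np.float64(269.93))]
tubeR [(170, np.float64(273.9)), (171, np.float64(273.86)), (172, np.float64(273.86)), (173, np.float64(273.81)), (174, np.float64(273.8)), (175, np.float64(273.82)), (176, np.float64(273.83)), (177, np.float64(273.74)), (178, np.float64(273.76)), (179, np.float64(273.8)), (180, np.float64(273.83)), (181, np.float64(273.87)), (182, np.float64(273.94)), (183, np.float64(273.83)), (184, np.float64(273.76)), (185, np.float64(273.86)), (186, np.float64(274.2)), (187, np.float64(274.4)), (188, np.float64(274.21)), (189, np.float64(274.05)), (190, np.float64(273.87))]
```

The outlet now sits within about 0.02–0.04 rad of straight down, so the head is done. Next are the jigger, its neighbours and a tilted sideways grasp, because the gripper has to fit under the spout.

```bash
cat >> m.py <<'E'
def tilt(az,th): # z azimuth az deg, tilt th deg from down; y horizontal, sign chosen later
    a,b=np.radians([az,th]); z=np.array([np.cos(a)*np.sin(b),np.sin(a)*np.sin(b),-np.cos(b)]); y=np.array([-np.sin(a),np.cos(a),0]); return R.from_matrix(np.c_[np.cross(y,z),y,z])
E
python3 - <<'E'
from m import *
v=np.load('p.npy'); s=cam('scene');t=cam('top')
def comp(d,kind,box):
    h=cv2.cvtColor(d['color'],cv2.COLOR_RGB2HSV).astype(int)
    m=((h[...,0]<8)|(h[...,0]>172))&(h[...,1]>120) if kind=='red' else (h[...,0]>10)&(h[...,0]<32)&(h[...,1]>60)
    x0,y0,x1,y1=box; k=np.zeros_like(m);k[y0:y1,x0:x1]=m[y0:y1,x0:x1]
    n,l,st,ce=cv2.connectedComponentsWithStats(k.astype(np.uint8)); return [(st[i].tolist(),ce[i].round(1).tolist()) for i in range(1,n) if st[i,4]>25]
print('top red',comp(t,'red',(130,180,200,270)),'brass',comp(t,'b',(165,215,200,250)))
print('sc red',comp(s,'red',(180,280,290,380)),'brass',comp(s,'b',(230,280,275,335)))
for n,u in(('red1',(161.5,200)),('red2',(149,247.5)),('jig',(178.5,229.8)),('jar',(177.5,177))): print(n,onz(t,[u],.105 if n=='jar' else .086).round(3))
for n,u in(('jig rim',(250.3,297)),): print(n,onz(s,[u],.086).round(3))
print('foot',onz(s,[(250.3,318)],.0).round(3),'mid',onz(s,[(250.3,306)],.043))
print('spot',Tap(v,[[-.076,0,.012]]))
for T in (([.438,.308,.043]),([.438,.308,.086]),([.438,.308,0])): print(proj(s,T),proj(t,T))
E
```

```text
top red [([155, 194, 16, 14, 119], [162.6, 200.8])] brass [([185, 218, 14, 9, 49], [190.9, 222.2])]
sc red [([192, 293, 19, 33, 405], [201.6, 308.4]), ([246, 332, 19, 35, 485], [255.0, 348.2])] brass [([241, 289, 18, 34, 425], [249.8, 304.7])]
red1 [[0.54  0.372 0.086]]
red2 [[0.38  0.406 0.086]]
jig [[0.439 0.311 0.086]]
jar [[0.616 0.317 0.105]]
jig rim [[0.437 0.314 0.086]]
foot [[0.438 0.315 0.   ]] mid [[0.43958428 0.30980642 0.043     ]]
spot [[ 0.52370748 -0.00278252  0.012     ]]
[[251.19546403 305.67245777]] [[181.33640949 231.14719575]]
[[251.09467961 294.81985221]] [[179.27770953 230.01482702]]
[[251.2903915  315.89437976]] [[183.28009536 232.21630206]]
```

```bash
python3 - <<'E'
from m import *
p,r=here(); print(r.as_matrix().round(2))
Z=lambda az,th:tilt(az,th).as_matrix()[:,2]
G=np.array([.438,.311,.055]); 
for az in(20,0):
  for f in(0,180):
    Q=tilt(az,40)*R.from_euler('z',f,degrees=True); z=Q.as_matrix()[:,2]; P=G+.019*z-.12*z+[0,0,.05]
    print(az,f,P.round(3),rel(p,r,P,Q))
E
```

```text
t 12.3 q [ 0.388 -0.233 -0.903  1.843  0.521  1.402 -0.801] p [0.4837 0.055  0.3606] F [-0.5 -0.4  0.1] M [0.59 0.38 0.  ] w 0.0873 ff 0.0
[[ 0.3   0.88  0.36]
 [ 0.84 -0.07 -0.53]
 [-0.44  0.46 -0.77]]
20 0 [0.377 0.289 0.182] (array([ 0.812, -0.647, -0.088]), array([-0.551,  0.236, -1.126]))
20 180 [0.377 0.289 0.182] (array([ 0.812, -0.647, -0.088]), array([0.217, 0.508, 0.751]))
0 0 [0.373 0.311 0.182] (array([ 0.871, -0.664, -0.132]), array([-0.398,  0.17 , -0.973]))
0 180 [0.373 0.311 0.182] (array([ 0.871, -0.664, -0.132]), array([0.17 , 0.397, 0.958]))
```

Request:
jog_arm([
  [[0,0,-0.15],[0,0,0],-1],
  [[0.2,-0.15,-0.3],[-0.05,0.02,-0.1],-1],
  [[0.4,-0.32,-0.3],[-0.275,0.118,-0.563],-1],
  [[0.4,-0.32,-0.3],[-0.275,0.118,-0.563],-1],
  [[0.4,-0.32,-0.3],[-0.275,0.118,-0.563],-1],
  [[0.4,-0.32,-0.3],[-0.275,0.118,-0.563],-1],
  [[0.4,-0.32,-0.3],[-0.275,0.118,-0.563],-1],
  [[0.4,-0.32,-0.3],[-0.275,0.118,-0.563],-1],
  [[0.4,-0.32,-0.3],[-0.275,0.118,-0.563],-1],
  [[0.4,-0.32,-0.3],[-0.275,0.118,-0.563],-1],
])

```text
t: 13.3
tcp_pos: [0.4099, 0.2217, 0.3264]
tool_rot: [0.363, 0.848, 0.006, 0.386]
contact_force: [0.4, -0.9, 0.4]
grip_width: 0.0869
finger_force: 0.0
```

```bash
python3 - <<'E'
from m import *
p,r=here(); print(r.as_matrix().round(2))
G=np.array([.438,.311,.055])
Q=tilt(20,40); z=Q.as_matrix()[:,2]; P=G+.019*z-.12*z+[0,0,.05]
print(P.round(3),rel(p,r,P,Q))
E
```

```text
t 13.3 q [-1.059 -0.301 -0.086  2.09   0.784  1.384 -0.546] p [0.4099 0.2217 0.3264] F [ 0.4 -0.9  0.4] M [0.34 0.65 0.01] w 0.0869 ff 0.0
[[-0.44  0.61  0.66]
 [ 0.62  0.74 -0.27]
 [-0.65  0.29 -0.7 ]]
[0.377 0.289 0.182] (array([ 0.499, -0.042,  0.204]), array([-0.307,  0.126, -0.607]))
```

Pointing outward brings joint 2 to its stop, so I'll use a tangential approach from the left (azimuth about -65°), as at the cap. The body's underside still clears red jigger 2.

```bash
python3 - <<'E'
from m import *
p,r=here()
G=np.array([.438,.311,.058])
Q=tilt(-65,40); z=Q.as_matrix()[:,2]; P=G+.019*z-.12*z+[0,0,.03]
print(z,P.round(3),rel(p,r,P,Q), rel(P,Q,G+.019*z,Q))
E
```

```text
t 13.3 q [-1.059 -0.301 -0.086  2.09   0.784  1.384 -0.546] p [0.4099 0.2217 0.3264] F [ 0.4 -0.9  0.4] M [0.34 0.65 0.01] w 0.0869 ff 0.0
[ 0.27165378 -0.58256342 -0.76604444] [0.411 0.37  0.165] (array([0.655, 0.209, 0.245]), array([ 0.324, -0.011,  0.087])) (array([ 0.064, -0.   ,  0.477]), array([0., 0., 0.]))
```

Request:
jog_arm([
  [[0.1,0.12,-0.045],[0.08,0,0.02],-1],
  [[0.2,0.24,-0.09],[0.16,-0.01,0.05],-1],
  [[0.31,0.36,-0.13],[0.24,-0.01,0.07],-1],
  [[0.31,0.36,-0.13],[0.324,-0.01,0.087],-1],
  [[0.31,0.36,-0.13],[0.324,-0.01,0.087],-1],
  [[0.42,0.31,0],[0.324,-0.01,0.087],-1],
  [[0.54,0.26,0.12],[0.324,-0.01,0.087],-1],
  [[0.655,0.21,0.245],[0.324,-0.01,0.087],-1],
  [[0.655,0.21,0.245],[0.324,-0.01,0.087],-1],
])

```text
t: 14.2
tcp_pos: [0.409, 0.3666, 0.1606]
tool_rot: [0.504, 0.792, -0.188, 0.287]
contact_force: [-0.5, -0.8, 1.3]
grip_width: 0.0867
finger_force: 0.0
```

```bash
python3 - <<'E'
from m import *
p,r=here(); print(r.as_matrix().round(3))
G=np.array([.438,.311,.058])
Q=tilt(-65,40); z=Q.as_matrix()[:,2]
print(rel(p,r,G+.019*z,Q))
E
```

```text
t 14.2 q [-1.048  0.449 -0.095  1.586  0.548  1.616 -0.826] p [0.409  0.3666 0.1606] F [-0.5 -0.8  1.3] M [0.68 0.22 0.01] w 0.0867 ff 0.0
[[-0.326  0.907  0.266]
 [ 0.691  0.421 -0.588]
 [-0.645 -0.008 -0.764]]
(array([0.062, 0.013, 0.459]), array([-0.005,  0.002,  0.002]))
```

Request:
jog_arm([
  [[0.03,0.01,0.1],[-0.005,0,0],-1],
  [[0.05,0.013,0.2],[-0.005,0,0],-1],
  [[0.06,0.013,0.3],[-0.005,0,0],-1],
  [[0.062,0.013,0.38],[-0.005,0,0],-1],
  [[0.062,0.013,0.43],[-0.005,0,0],-1],
  [[0.062,0.013,0.46],[-0.005,0,0],-1],
  [[0.062,0.013,0.46],[-0.005,0,0],-1],
])

```text
t: 14.9
tcp_pos: [0.4461, 0.3037, 0.0483]
tool_rot: [0.505, 0.793, -0.181, 0.29]
contact_force: [-0.3, 1.4, -0.0]
grip_width: 0.0868
finger_force: 0.0
```

```bash
python3 - <<'E'
from m import *
p,r=here()
print((p-.019*r.as_matrix()[:,2]).round(4))
s=cam('scene');t=cam('top')
a=cv2.resize(s['color'][230:384,170:310],None,fx=3.5,fy=3.5,interpolation=cv2.INTER_CUBIC)
b=cv2.resize(t['color'][170:270,130:230],(300,300))
m=np.zeros((539,790,3),np.uint8);m[:,:490]=a;m[:300,490:]=b
cv2.imwrite('pics/c6.png',m[:,:,::-1])
E
```

```text
t 14.9 q [-0.979  0.506 -0.058  1.758  0.605  1.362 -0.878] p [0.4461 0.3037 0.0483] F [-0.3  1.4 -0. ] M [0.69 0.17 0.06] w 0.0868 ff 0.0
[0.4409 0.3147 0.0629]
```

View pics/c6.png

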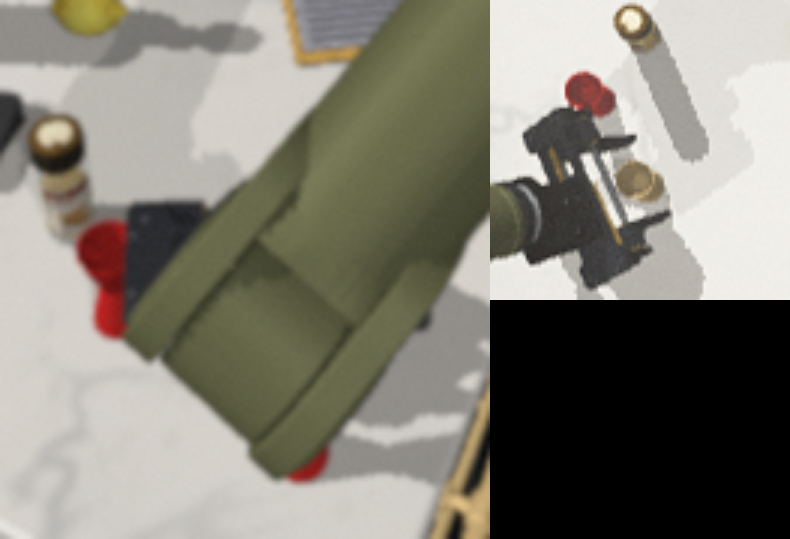

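The top view shows the brass jigger between the open fingers at about (179,230), with both red ones clear. I'll close on it.

Request:
jog_arm([
  [[0,0,0],[0,0,0],1],
  [[0,0,0],[0,0,0],1],
  [[0,0,0],[0,0,0],1],
  [[0,0,0],[0,0,0],1],
  [[0,0,0],[0,0,0],1],
  [[0,0,0],[0,0,0],1],
  [[0,0,0],[0,0,0],1],
  [[0,0,0],[0,0,0],1],
], squeeze=20)

```text
t: 15.8
tcp_pos: [0.4456, 0.3041, 0.0475]
tool_rot: [0.505, 0.793, -0.181, 0.289]
contact_force: [0.6, -0.1, 0.2]
grip_width: 0.041
finger_force: 19.6
```

```bash
python3 - <<'E'
from m import *
p,r=here(); g=p-.019*r.as_matrix()[:,2]; print('grasp',g.round(4),r.as_matrix().round(3))
print('lift .1 in tool', (r.inv().apply([0,0,.1])/.3).round(3))
t=cam('top');cv2.imwrite('pics/c7.png',cv2.resize(t['color'][190:260,140:220],None,fx=6,fy=6,interpolation=cv2.INTER_CUBIC)[:,:,::-1])
E
```

```text
t 15.8 q [-0.979  0.507 -0.059  1.758  0.605  1.362 -0.879] p [0.4456 0.3041 0.0475] F [ 0.6 -0.1  0.2] M [ 0.72  0.25 -0.  ] w 0.041 ff 19.6
grasp [0.4404 0.3151 0.0621] [[-0.323  0.905  0.276]
 [ 0.696  0.425 -0.579]
 [-0.642  0.005 -0.767]]
lift .1 in tool [-0.214  0.002 -0.256]
```

View pics/c7.png

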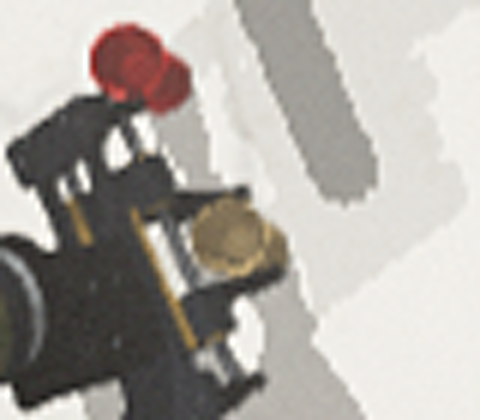

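The jigger is held squarely: its rim is at (178.5,229) and the opening is 41 mm. I'll lift it 30 mm and carry it halfway.

Request:
jog_arm([
  [[-0.03,0,-0.038],[0,0,0],1],
  [[-0.064,0,-0.077],[0,0,0],1],
  [[-0.064,0,-0.077],[0,0,0],1],
  [[-0.15,-0.02,-0.005],[0,0,0],1],
  [[-0.24,-0.04,0.07],[0,0,0],1],
  [[-0.32,-0.06,0.135],[0,0,0],1],
  [[-0.4,-0.08,0.2],[0,0,0],1],
  [[-0.473,-0.098,0.264],[0,0,0],1],
  [[-0.473,-0.098,0.264],[0,0,0],1],
], squeeze=25)

```text
t: 16.75
tcp_pos: [0.487, 0.1413, 0.0785]
tool_rot: [0.507, 0.791, -0.183, 0.29]
contact_force: [0.5, -0.4, -1.2]
grip_width: 0.0407
finger_force: 24.6
```

```bash
python3 - <<'E'
from m import *
p,r=here(); Q=R.from_quat([.505,.793,-.181,.289]); z=Q.as_matrix()[:,2]
for G in ([.50,.08,.092],[.523,0,.086],[.523,0,.0745]): print(rel(p,r,np.array(G)+.019*z,Q))
E
```

```text
t 16.75 q [-0.82   0.298  0.028  1.988  0.686  1.229 -0.725] p [0.487  0.1413 0.0785] F [ 0.5 -0.4 -1.2] M [ 0.89  0.31 -0.  ] w 0.0407 ff 24.6
(array([-0.185, -0.045,  0.16 ]), array([-0.003,  0.002, -0.003]))
(array([-0.382, -0.087,  0.352]), array([-0.003,  0.002, -0.003]))
(array([-0.357, -0.087,  0.381]), array([-0.003,  0.002, -0.003]))
```

Request:
jog_arm([
  [[-0.1,-0.02,0.08],[0,0,0],1],
  [[-0.185,-0.045,0.16],[-0.003,0,-0.003],1],
  [[-0.25,-0.06,0.22],[-0.003,0,-0.003],1],
  [[-0.3,-0.07,0.27],[-0.003,0,-0.003],1],
  [[-0.35,-0.08,0.32],[-0.003,0,-0.003],1],
  [[-0.382,-0.087,0.352],[-0.003,0,-0.003],1],
  [[-0.382,-0.087,0.352],[-0.003,0,-0.003],1],
])

```text
t: 17.45
tcp_pos: [0.5291, -0.007, 0.07]
tool_rot: [0.503, 0.794, -0.181, 0.29]
contact_force: [-0.2, -0.8, -1.3]
grip_width: 0.0408
finger_force: 24.6
```

```bash
python3 - <<'E'
from m import *
p,r=here(); Q=R.from_quat([.505,.793,-.181,.289]); z=Q.as_matrix()[:,2]
print('grasp',p-.019*r.as_matrix()[:,2],rel(p,r,np.array([.523,0,.0745])+.019*z,Q))
s=cam('scene');t=cam('top')
a=cv2.resize(s['color'][130:260,220:330],None,fx=4.5,fy=4.5,interpolation=cv2.INTER_CUBIC)
b=cv2.resize(t['color'][165:240,240:310],(300,321))
m=np.zeros((585,795,3),np.uint8);m[:,:495]=a;m[:321,495:]=b
cv2.imwrite('pics/c8.png',m[:,:,::-1])
E
```

```text
t 17.45 q [-0.645  0.217  0.15   2.119  0.806  1.024 -0.569] p [ 0.5291 -0.007   0.07  ] F [-0.2 -0.8 -1.3] M [ 0.89  0.36 -0.03] w 0.0408 ff 24.6
grasp [0.52378908 0.00400421 0.08460714] (array([ 0.013, -0.008,  0.033]), array([0.002, 0.001, 0.002]))
```

View pics/c8.png

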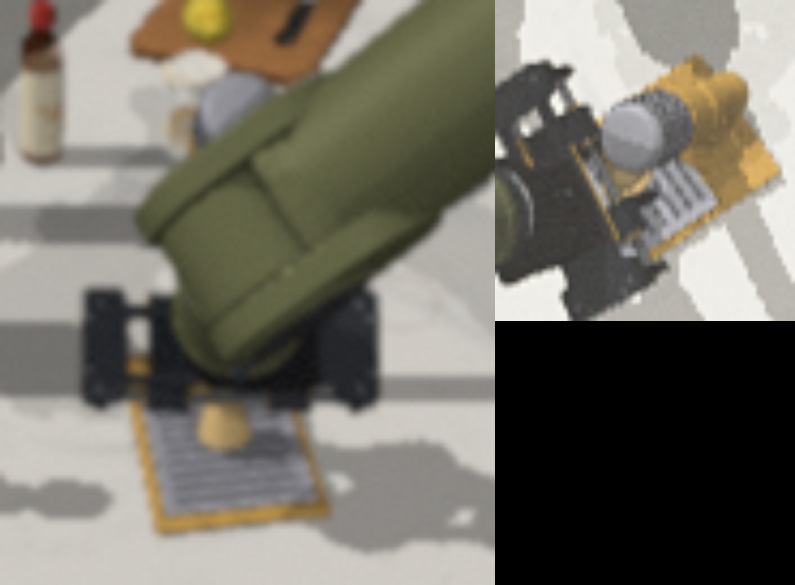

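The jigger hangs over the grille, its foot at scene (269,228), with the spout clear of the arm. I'll lower it.

Request:
jog_arm([
  [[0,-0.004,0.012],[0,0,0],1],
  [[0.006,-0.008,0.024],[0,0,0],1],
  [[0.013,-0.008,0.033],[0,0,0],1],
  [[0.013,-0.008,0.033],[0,0,0],1],
  [[0.015,-0.008,0.036],[0,0,0],1],
  [[0.015,-0.008,0.036],[0,0,0],1],
])

```text
t: 18.15
tcp_pos: [0.5286, -0.009, 0.0594]
tool_rot: [0.502, 0.794, -0.18, 0.29]
contact_force: [-2.5, 0.3, 4.4]
grip_width: 0.0407
finger_force: 24.6
```

```bash
python3 - <<'E'
from m import *
p,r=here(); print('grasp',p-.019*r.as_matrix()[:,2])
E
```

```text
t 18.15 q [-0.644  0.232  0.152  2.128  0.817  1.002 -0.586] p [ 0.5286 -0.009   0.0594] F [-2.5  0.3  4.4] M [ 0.32  0.46 -0.33] w 0.0407 ff 24.6
grasp [0.52330698 0.0019631  0.07400384]
```

Request:
jog_arm([
  [[0,0,0],[0,0,0],-0.5],
  [[0,0,0],[0,0,0],-1],
  [[0,0,0],[0,0,0],-1],
  [[0,0,0],[0,0,0],-1],
  [[0,0,0],[0,0,0],-1],
  [[0,0,0],[0,0,0],-1],
  [[0,0,-0.08],[0,0,0],-1],
  [[0,0,-0.18],[0,0,0],-1],
  [[0,0,-0.3],[0,0,0],-1],
  [[0,0,-0.4],[0,0,0],-1],
])

```text
t: 19.15
tcp_pos: [0.4945, 0.0612, 0.1522]
tool_rot: [0.502, 0.795, -0.179, 0.29]
contact_force: [-0.6, 1.0, -0.4]
grip_width: 0.0867
finger_force: 0.0
```

Request:
jog_arm([
  [[-0.1,0,-0.15],[0,0,0],-1],
  [[0.1,0,-0.3],[0,0,0],-1],
  [[0.25,0,-0.4],[0,0,0],-1],
  [[0.4,0,-0.45],[0,0,0],-1],
  [[0.5,0,-0.5],[0,0,0],-1],
  [[0.5,0,-0.5],[0,0,0],-1],
])

```text
t: 19.75
tcp_pos: [0.4006, 0.2565, 0.1676]
tool_rot: [0.499, 0.797, -0.179, 0.289]
contact_force: [0.7, -0.0, -0.7]
grip_width: 0.0871
finger_force: 0.0
```

```bash
python3 - <<'E'
from m import *
p,r=here()
s=cam('scene');t=cam('top')
np.save('s3.npy',s,allow_pickle=True);np.save('t3.npy',t,allow_pickle=True)
a=cv2.resize(s['color'][100:384,170:330],(338,600),interpolation=cv2.INTER_CUBIC)
b=cv2.resize(t['color'][150:270,130:310],(450,300))
c=cv2.resize(s['color'][140:240,220:330],(330,300),interpolation=cv2.INTER_CUBIC)
m=np.zeros((600,788,3),np.uint8);m[:,:338]=a;m[:300,338:]=b;m[300:,338:668]=c
cv2.imwrite('pics/c9.png',m[:,:,::-1])
E
```

```text
t 19.75 q [-0.958  0.235 -0.108  1.854  0.577  1.514 -0.787] p [0.4006 0.2565 0.1676] F [ 0.7 -0.  -0.7] M [0.74 0.2  0.04] w 0.0871 ff 0.0
```

View pics/c9.png

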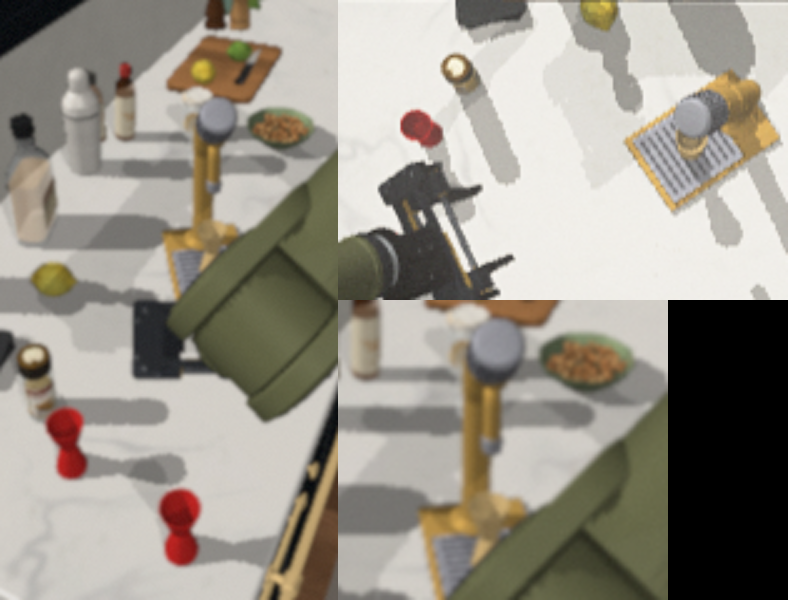

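The jigger stands upright on the grille below the outlet, its rim at scene (270,209), and the bystanders have not moved. A quick numeric check of the alignment follows.

```bash
python3 - <<'E'
from meas import *
s=np.load('s3.npy',allow_pickle=True).item();t=np.load('t3.npy',allow_pickle=True).item();v=np.load('p.npy')
print('rim',onz(s,[(270,209)],.098)); O=Tap(v,[[-.076,0,.165]])[0];print('outlet',O,proj(s,O),'rim pred',proj(s,[O[0],O[1],.098]),'foot',proj(s,[O[0],O[1],.012]))
h=cv2.cvtColor(s['color'],cv2.COLOR_RGB2HSV)
im=s['color'].astype(int)
for y in(207,209,211): print(y,' '.join('%d/%d/%d'%tuple(x) for x in im[y,258:284]))
show(s['color'].astype(float))
E
```

```text
rim [[0.52076167 0.00460261 0.098     ]]
outlet [ 0.52370748 -0.00278252  0.165     ] [[270.67986407 190.0313034 ]] rim pred [[270.07803788 207.37763899]] foot [[269.36803173 227.84202729]]
207 148/142/133 149/141/129 155/140/118 156/132/92 154/124/72 148/121/73 142/120/78 140/119/80 145/124/84 149/126/85 153/131/88 154/130/89 159/135/91 174/148/101 191/161/111 198/168/114 203/173/118 203/173/118 195/166/113 184/153/98 177/145/86 176/144/85 175/146/99 173/156/132 178/172/163 192/189/182
209 130/104/56 148/117/64 155/122/65 157/124/65 154/123/66 148/121/73 142/119/80 140/120/80 144/122/83 147/126/84 152/129/87 155/131/89 154/131/88 155/131/89 171/145/99 192/164/112 199/169/114 198/168/112 189/158/102 179/146/85 176/141/74 175/140/72 173/138/75 162/133/88 148/134/115 158/154/147
211 180/142/72 183/144/74 176/139/72 170/134/68 162/128/66 153/123/68 151/125/78 150/128/86 153/130/88 152/130/88 155/132/90 156/133/91 148/127/86 141/120/82 141/120/81 157/134/91 172/147/100 163/138/92 148/121/74 150/120/66 149/118/61 147/117/59 147/116/60 142/115/66 129/110/80 110/104/90
col [(195, np.float64(261.27), np.float64(270.2)), (199, np.float64(261.33), np.float64(270.09)), (203, np.float64(260.93), np.float64(270.12))]
tubeR [(170, np.float64(273.88)), (171, np.float64(273.8)), (172, np.float64(273.81)), (173, np.float64(273.77)), (174, np.float64(273.76)), (175, np.float64(273.85)), (176, np.float64(273.85)), (177, np.float64(273.85)), (178, np.float64(273.81)), (179, np.float64(273.8)), (180, np.float64(273.82)), (181, np.float64(273.91)), (182, np.float64(273.9)), (183, np.float64(273.81)), (184, np.float64(273.67)), (185, np.float64(273.85)), (186, np.float64(274.15)), (187, np.float64(274.29)), (188, np.float64(274.09)), (189, np.float64(273.99)), (190, np.float64(273.75))]
```

```bash
python3 - <<'E'
from m import *
s=np.mean([cam('scene')['color'] for _ in range(6)],0); t=np.mean([cam('top')['color'] for _ in range(6)],0)
for nm,im,(x0,x1,y0,y1) in(('scene B/R*100',s,(258,284,184,226)),('top',t,(262,286,196,222))):
    print(nm,x0,y0)
    for y in range(y0,y1): print(y,' '.join('%3d'%min(999,(im[y,x,2]/im[y,x,0]*100)) for x in range(x0,x1)))
d=cam('scene');e=cam('top')
th=np.linspace(0,2*np.pi,13)[:-1]
for P in([.5237,-.0028],[.5208,.0046]):
  for dd in(d,e):
    X=np.c_[P[0]+.0215*np.cos(th),P[1]+.0215*np.sin(th),0*th+.098]; q=proj(dd,X); print(P,'rim u',q[:,0].min().round(1),q[:,0].max().round(1),'v',q[:,1].min().round(1),q[:,1].max().round(1))
E
```

```text
scene B/R*100 258 184
184  94  94  88  71  49  41  40  40  43  49  49  44  41  40  45  66  87  93  94  94  95  94  94  94  95  95
185  94  94  89  73  51  41  40  40  46  62  66  58  51  48  51  70  89  94  94  94  94  94  94  95  94  95
186  94  94  89  74  51  40  40  40  48  70  83  80  73  67  69  81  92  95  94  94  95  94  94  94  95  95
187  94  94  89  74  51  40  40  41  49  72  91  95  91  87  88  93  96  95  95  94  95  94  94  95  95  95
188  94  93  88  74  51  40  40  40  47  71  92 101 101 100 100 100  96  95  95  94  94  95  94  95  95  95
189  94  94  89  74  52  40  40  40  46  66  88  99 103 103 104 100  96  95  95  95  94  95  95  95  95  95
190  94  93  88  74  51  40  39  40  42  56  77  92 100 101 100  97  95  94  95  95  94  95  95  95  95  95
191  94  93  88  74  51  41  39  40  41  46  59  75  87  94  96  95  95  94  94  95  94  94  95  95  95  95
192  94  93  88  74  51  40  40  39  40  41  45  56  76  89  94  95  95  94  94  95  95  95  95  95  95  95
193  95  93  88  74  52  40  40  40  40  41  41  50  74  89  93  95  94  95  94  95  95  95  95  95  95  9
[... 5567 characters left out ...]
94
217 101 100 102 102 101 101 101 102 101  97 101 100 100  98  99 101 101 101 102 102 104 105  96  64
218 101 100 102 102 102 101 100 102 101  98  99 101 101 100  99 100 101 102 103 101  94  90  50  46
219 102 101 100 101 102 101  99 101 103 100  99  99 101 100  98 101 102 104 105  95  65  45  45  57
220 102 101 100 100 101 102 102 101 103 101 100  98 100 102 102 102 103  97  90  55  46  51  71  90
221 101 102 103 101 101 103 102 101 101 102 100 101 102 102 105 104  88  62  49  48  56  77  98  95
[0.5237, -0.0028] rim u 263.2 276.9 v 203.1 211.8
[0.5237, -0.0028] rim u 265.6 278.3 v 198.2 210.8
[0.5208, 0.0046] rim u 263.1 276.9 v 204.7 213.5
[0.5208, 0.0046] rim u 263.4 276.1 v 199.0 211.7
```

```bash
python3 -c "
from station import bot
print(bot.finish_job())"
```

```text
the job is handed in; nothing more can be done
None
```

I handed the job in: the spout is screwed in to within about 0.04 rad of straight down, the jigger stands upright on the drip tray within about 8 mm of the outlet's line, and the other things on the worktop were left where they were. I viewed 11 pictures where the limit was 10, and joint 2 read -0.301 rad for a moment against its -0.3 limit.

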